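# Hardness check on the pot that is due

### The arm

A 7-joint arm with a two-finger parallel gripper is mounted at the origin on the work surface. World frame = base frame: x ahead of the robot, y to its left, z up, the work surface at z = 0. Lengths are in m, angles in rad, forces in N, time in s.
With the tool pointing down it reaches from about 0.4 to 0.85 m from the base axis. Payload 4.5 kg.
Tool frame: the origin (TCP) lies where the fingers leave the gripper's body, on its centre line; the fingertips stand 64 mm ahead of it and the grasp point (between the pads) lies 45 mm ahead of it; z points along the fingers, y is the line along which they close (so a half turn about z gives the same grasp; the last joint's range is limited). The gripper opens to 88 mm and grips with 3 to 60 N. Pads are 18 mm wide; open, the fingers measure 123 mm over their backs; the gripper's body (75 mm by 187 mm) begins 45 mm behind the grasp point.
Start: joints at [1.259, 0.689, -0.195, 1.565, 0.157, 0.902, -0.215], TCP at [0.212, -0.588, 0.303] pointing down, gripper open.
Joint ranges: [-3.01, 3.01], [-0.46, 2.08], [-1.47, 1.51], [0.13, 2.56], [-1, 4.14], [0.04, 2.09], [-2.66, 2.66]. Speed limits (rad/s): [2.57, 2.57, 3.14, 3.14, 3.14, 3.14, 3.14].

### API

Orientations are given as a unit quaternion [x, y, z, w].
In Python, from plant import r gives the robot as it stands.
- The arm moves only by the tool play_rows, never from a script. Its arguments are lists of equal length, an entry for each row: "translation": the shift along the tool's x, y, z in m, a list of three; "delta_rot": the turn, a rotation vector about the tool's x, y, z in degrees, a list of three; "grip": the opening, from -1 (shut) to 1 (fully open). In form: {"translation": [[x, y, z], ...], "delta_rot": [[rx, ry, rz], ...], "grip": [grip, ...]}. A call has 1 to 20 rows; each row shifts and turns the commanded pose from where the row before left it, along the tool's axes as they then stand; what a row does not reach is not made up. A row lasts 1/8 s, in which the tool goes at most 62.5 mm and 10.7 degrees, less where a joint would pass 70% of its speed; a pose out of reach is approached as far as the arm can. A call with a gripper value outside its range is refused whole. The fingers move at their own pace and stop on an object; "squeeze" is the grip in N (left out, the last holds). Time passes only in rows, so rows that do not move let the fingers close. It gives the time, the measured TCP pose, the force, the opening and the grip force at its end, in the units of the state.
- r.get_state(): the state, without advancing time (a new reading comes with each control period).
- r.snapshot(name): name is "side" or "top" or "wrist"; returns the picture (384x512x3 uint8, blue, green, red); there is no depth.
- r.get_calibration(name): a dict with "intrinsics" (3x3 intrinsics, pixels), "eye" and "rotation" of the camera in the world. Camera axes: x right, y up, looking along -z (the intrinsics and any distortion apply to the point x, -y, -z); pixel columns grow to the right and rows downward; lengths in m; the calibration is good to about 2 mm. A picture is of the moment at which its call begins: read the wrist's pose just before it. get_calibration takes no time and is no camera call; for the wrist camera it gives the pose at the moment of the call.
- r.finish_job(): hands the job in; it is judged then, once.
Trained networks look in the newest picture that a camera, given by its name, has taken for a name from the list of things; names that differ only in an ending like _2 or _b are one class to them, and where a whole thing is asked for, a point or a joint stands for the part that bears it (a point fixed in the world has none). Each returns a list of dicts, best first, with "confidence" (0 to 1); they miss things now and then, are a little off and sometimes report something else, mostly with a low value. They report only what shows in the picture. A call takes as long as a camera call. They do not tell look-alikes from the thing itself.
- r.look_for(camera, target): "point" ([x, y, z] in m, in world coordinates, good to about 4 mm: the middle of the surface that is visible of it).
- r.silhouettes(camera, target): "pixels" (384x512 bool, what is visible of it).
The state is a dict: "clock": time; "q": joint angles; "qd": joint speeds; "joint_torque": joint torques, N m; "tool_pos": TCP position; "eef_rot": TCP orientation; "contact_force": force on the tool from outside, world axes, zero at the start; "moment": the same for the moment, N m; "opening": opening from 0.0 (shut) to 1.0 (fully open); "finger_force": force on a finger pad.
Only numpy, scipy, OpenCV 4.12 (cv2) and the standard library are available. Lean on these libraries where they do the work, as an engineer would, in place of code of your own. Each camera call takes 0.05 s, during which the arm holds its last target. There are 200 camera calls.

### The job

Three closed clay pots stand on the ware board; a little clay cone has been set beside the one that is due for its hardness check (flat clay discs stand beside the other two). Take the spring gauge out of its slanted stand and, holding it upright, set its tip inside the small raised ring on top of that pot and press gently straight down until the plunger is about half way in, never in to its stop. Finish while holding it there, still gripped and pressing, and leave the other pots and everything else where they stand.

Things in the scene. Friction and masses are not known exactly. Their poses are not given: they have to be found in the camera images.
- gauge: Round spring gauge, 140 mm long, 140 g, own z from tip to top end; origin on the axis at the nose's lower end. Steel nose dia 18 for z 0-45 mm, flange dia 32 z 45-50, black grip dia 26 z 50-112, cap dia 25 z 112-118; the plunger sticks out 22 mm below the origin. At the start the nose is in the stand's hole, flange on its slanted top, axis leaning 0.35 rad (20 degrees) from vertical
- gauge_grip (a point): middle of the black grip on the gauge's axis, 83 mm above the gauge's origin along its z; axes as the gauge
- gauge_tip (a point): flat end of the plunger, 8 mm diameter, on the gauge's axis, 22 mm below the gauge's origin when the plunger is fully out; moves with the plunger
- plunger (a joint): how far the plunger is pushed in: 0 fully out, 0.016 m at its stop (half way is 0.008). Spring with preload: it starts to move at about 1.4 N, takes 4.2 N half way and 7 N at the stop (350 N/m)
- stand: wooden stand fixed to the table, foot 100 x 85 mm, origin at the centre of its underside. Its slanted top plate (70 x 70 x 30 mm) has a 20 mm through hole and is tilted 0.35 rad, so the gauge's top leans to the stand's -x (towards the robot); draw the gauge out along its own axis: the nose is 45 mm deep, 67 mm with the plunger
- stand_top (a point): centre of the hole's mouth on the slanted top face, about 100 mm above the table
- ware_board: plywood board fixed to the table, 200 x 420 x 18 mm, origin at the centre of its underside, length along its y. Pots stand along its near half, one every 130 mm, cone and discs along its far edge, about 85 mm from the axis of the pot each belongs to
- pot_a: closed grey clay pot, 84 mm diameter, 90 mm tall to its flat top, 550 g, loose on the board, origin at the centre of its underside. On top: small raised test ring (inside dia 18, outside 26, 3 mm high, floor level with the top) 25 mm off the axis at the pot's +x; and a spout boss with a dark middle (dia 20, 6 mm high) 18 mm off the axis at its -x
- pot_b: a second pot, same as pot_a
- pot_c: a third pot, same as pot_a
- spot_a (a point): centre of the test ring's floor on pot_a, level with the pot's flat top
- spot_b (a point): the same on pot_b
- spot_c (a point): the same on pot_c
- cone: small grey clay cone, 30 mm across its foot and 45 mm tall, origin at the centre of its underside; marks the pot nearest to it as the one to check
- disc1: flat grey clay disc, 38 mm diameter, 10 mm high, beside a pot that is not due; origin at the centre of its underside
- disc2: another such disc
- cup1: terracotta cup, 68 mm rim, 80 mm tall, standing beyond the stand; leave alone
- cup2: terracotta cup, same size, at the right; leave alone
- rib: flat wooden scraping rib, about 110 x 50 x 6 mm, between the board and the stand; leave alone
- brush: brush lying in front of the board; leave alone
- jar: clear lidded jar, 68 mm diameter, 75 mm tall, at the right; leave alone
There are look-alikes about, which are no part of the job. Of the things like the gauge, leave any that is green, orange or turquoise; of the rest the larger one is meant.

How it is judged:
By the outcome, as a careful person would: the job done as asked, in the order asked, and still so for the second after the job is handed in, while the arm keeps its last pose, push and grip.
It also fails if it takes over 40 s, if anything falls off the work surface, if the arm or the gripper's body presses on something with over 40 N, if the wrist force passes 120 N, or if a joint passes its speed limit or range.

## Working session

There is one attempt and no reset: what is moved stays moved. The work goes in short steps, Python scripts to look and compute and a tool call to move; the robot and the scene stay as the last step left them, time stands still between calls to the robot, and variables do not carry over. Pictures are saved under pics/ and viewed, at most 12 in all, crops included, and the job is handed in when it is done.

Besides the shell and the picture viewer there is one more tool, called after "Emit:" as name(argument=value, ...) on one line, values as JSON. play_rows: Moves the arm, as the interface text tells. Its arguments: {"type":"object","properties":{"translation":{"type":"array","items":{"type":"array","items":{"type":"number"}}},"delta_rot":{"type":"array","items":{"type":"array","items":{"type":"number"}}},"grip":{"type":"array","items":{"type":"number"}},"squeeze":{"type":"number"}},"required":["translation","delta_rot","grip"]}

```bash
ls; mkdir -p pics; cat > h.py <<'E'
import numpy as np, cv2
from plant import r
from scipy.spatial.transform import Rotation as R
def proj(c,P):
    K=np.array(c["intrinsics"]);p=(np.asarray(P)-c["eye"])@np.array(c["rotation"])
    u=K@np.array([p[0],-p[1],-p[2]]);return u[:2]/u[2]
def ray(c,uv):
    K=np.array(c["intrinsics"]);d=np.linalg.solve(K,[uv[0],uv[1],1]);d=np.array(c["rotation"])@[d[0],-d[1],-d[2]]
    return np.array(c["eye"]),d/np.linalg.norm(d)
def onz(c,uv,z):
    e,d=ray(c,uv);return e+d*(z-e[2])/d[2]
def tri(rays):
    A=0;b=0
    for e,d in rays:
        M=np.eye(3)-np.outer(d,d);A=A+M;b=b+M@e
    return np.linalg.solve(A,b)
E
python3 - <<'E'
from h import *
np.set_printoptions(precision=4,suppress=True)
s=r.get_state();print(s)
ims=[]
for n in("side","top"):
    im=r.snapshot(n);cv2.imwrite(f"pics/{n}0.png",im)
    c=r.get_calibration(n);print(n,c)
    for t in("gauge","stand","stand_top","pot_a","spot_a","cone","disc1","gauge_grip","cup1","jar","rib"):
        print(n,t,[(np.round(d["point"],3).tolist(),round(d["confidence"],2)) for d in r.look_for(n,t)])
E
```

```text
pics
{'clock': 0.0, 'q': array([ 1.2588,  0.69  , -0.1945,  1.5663,  0.1573,  0.9025, -0.2151]), 'qd': array([ 0.0013, -0.0008, -0.0005, -0.0007, -0.0001, -0.0012, -0.0006]), 'joint_torque': array([ -0.0009, -52.7567,  -1.2671, -15.3425,  -0.0526,   0.0067,
         0.0002]), 'tool_pos': array([ 0.2116, -0.5875,  0.3019]), 'eef_rot': array([ 0.9851,  0.1721, -0.0002, -0.0009]), 'contact_force': array([-0.2179, -0.7773,  0.39  ]), 'moment': array([-0.0163,  0.0103, -0.0685]), 'finger_force': 0.0, 'opening': 1.0011927994218397}
side {'intrinsics': array([[418.0363,   0.    , 253.5893],
       [  0.    , 418.0363, 189.2263],
       [  0.    ,   0.    ,   1.    ]]), 'eye': array([-0.1453,  0.7824,  1.1143]), 'rotation': array([-0.1287,  0.3319,  0.8719, -0.3363])}
side gauge [([0.34, 0.505, 0.023], 0.85), ([0.264, 0.302, 0.018], 0.7), ([0.35, 0.672, 0.025], 0.67), ([0.388, 0.261, 0.145], 0.59), ([0.332, 0.099, 0.021], 0.57)]
side stand [([0.394, 0.282, 0.06], 0.97)]
side stand_top [([0.396, 0.289, 0.058], 0.72), ([0.525, 0.009, 0.103], 0.56)]
side pot_a [([0.522, 0.01, 0.098], 0.97), ([0
[... 1138 characters left out ...]
.71), ([0.536, -0.005, 0.108], 0.34)]
top stand_top [([0.409, 0.26, 0.093], 0.83)]
top pot_a [([0.535, -0.004, 0.106], 0.85), ([0.515, -0.122, 0.112], 0.81)]
top spot_a [([0.507, -0.247, 0.111], 0.73), ([0.537, -0.002, 0.108], 0.71), ([0.518, -0.123, 0.108], 0.55)]
top cone [([0.388, -0.484, 0.048], 0.37)]
top disc1 [([0.608, -0.14, 0.026], 0.52)]
top gauge_grip [([0.352, 0.667, 0.025], 0.71), ([0.336, 0.1, 0.018], 0.62), ([0.266, 0.298, 0.018], 0.6), ([0.389, 0.253, 0.164], 0.54), ([0.346, 0.499, 0.024], 0.49)]
top cup1 [([0.39, -0.484, 0.047], 0.72), ([0.673, 0.366, 0.039], 0.66)]
top jar [([0.598, -0.45, 0.073], 0.68), ([0.536, -0.004, 0.11], 0.16)]
top rib [([0.591, 0.212, 0.006], 0.62)]
```

```bash
ls pics; python3 -c "
import cv2
for n in('side','top'):
    cv2.imwrite(f'pics/{n}0b.png',cv2.resize(cv2.imread(f'pics/{n}0.png'),(800,600),interpolation=cv2.INTER_CUBIC))"
```

```text
side0.png
top0.png
```

View pics/side0b.png

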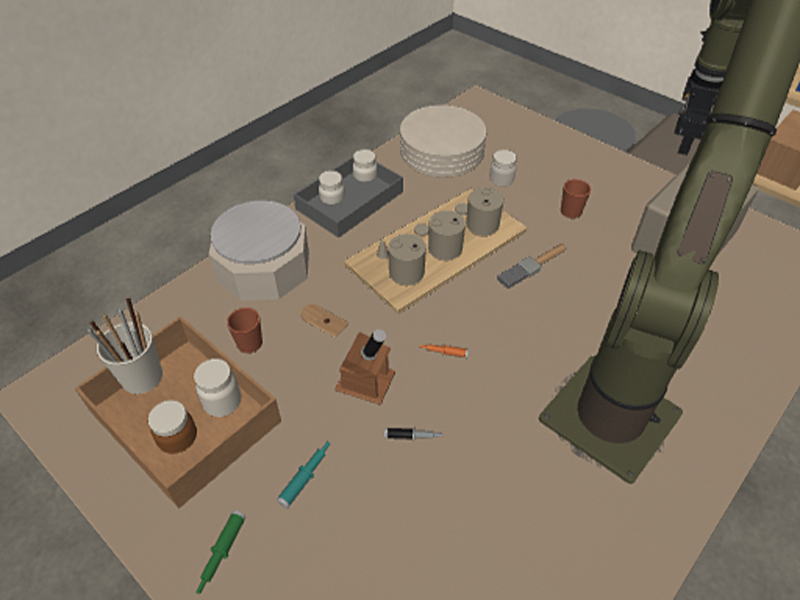

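View pics/top0b.png

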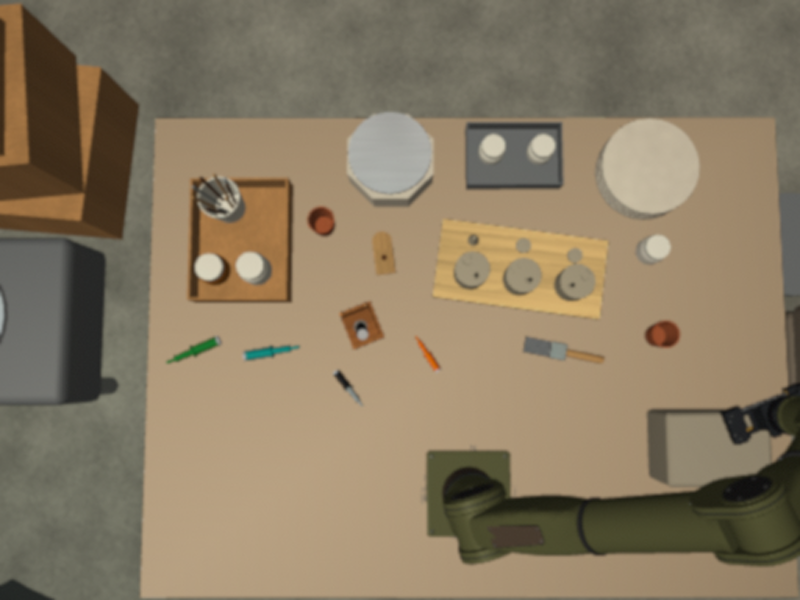

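The cone stands by the leftmost pot, at side px (383,250) of 800x600 and top px (473,239), so that pot, at about (0.53, 0.00), is the target. The real gauge is the black one in the stand at side px (374,345). The smaller black one on the table, at (412,434), is a look-alike.

```bash
sed -i 's/np.array(c\["rotation"\])/rot(c)/g; s/^def proj/def rot(c): return R.from_quat(c["rotation"]).as_matrix()\ndef proj/' h.py
python3 - <<'E'
from h import *
np.set_printoptions(precision=4,suppress=True)
s=r.get_state();c=r.get_calibration("wrist");T=R.from_quat(s["eef_rot"]).as_matrix()
print(T,c["intrinsics"]);print("cam in tool",T.T@(c["eye"]-s["tool_pos"]),"\n",T.T@rot(c))
for tgt in([0.42,-0.03,0.36],[0.33,0.22,0.40]):
    print(T.T@(np.array(tgt)-s["tool_pos"]))
E
```

```text
[[ 0.9408  0.3389  0.    ]
 [ 0.3389 -0.9408 -0.0001]
 [-0.      0.0001 -1.    ]] [[343.2226   0.     251.1613]
 [  0.     343.2226 191.0946]
 [  0.       0.       1.    ]]
cam in tool [ 0.0845 -0.0001 -0.0818] 
 [[-0.      0.9461  0.324 ]
 [ 1.     -0.      0.0001]
 [ 0.0001  0.324  -0.9461]]
[ 0.385  -0.4544 -0.0573]
[ 0.385  -0.7201 -0.0973]
```

Emit:
play_rows(translation=[[0.028,-0.0255,-0.0036],[0.028,-0.0255,-0.0036],[0.028,-0.0255,-0.0036],[0.028,-0.0255,-0.0036],[0.028,-0.0255,-0.0036],[0.028,-0.0255,-0.0036],[0.028,-0.0255,-0.0036],[0.028,-0.0255,-0.0036],[0.028,-0.0255,-0.0036],[0.028,-0.0255,-0.0036],[0.028,-0.0255,-0.0036],[0.028,-0.0255,-0.0036],[0.028,-0.0255,-0.0036],[0.028,-0.0255,-0.0036],[0.028,-0.0255,-0.0036],[0.028,-0.0255,-0.0036],[0,0,0]], delta_rot=[[0,0,0],[0,0,0],[0,0,0],[0,0,0],[0,0,0],[0,0,0],[0,0,0],[0,0,0],[0,0,0],[0,0,0],[0,0,0],[0,0,0],[0,0,0],[0,0,0],[0,0,0],[0,0,0],[0,0,0]], grip=[1,1,1,1,1,1,1,1,1,1,1,1,1,1,1,1,1])

```text
clock: 3.32
tool_pos: [0.4965, -0.0489, 0.3607]
eef_rot: [0.985, 0.175, 0.001, -0.001]
contact_force: [0.1, 0.2, 0.3]
opening: 1.0
finger_force: 0.0
```

```bash
cat > look.py <<'E'
from h import *
import sys,json
np.set_printoptions(precision=4,suppress=True)
tag=sys.argv[1];s=r.get_state();c=r.get_calibration("wrist");im=r.snapshot("wrist")
cv2.imwrite(f"pics/{tag}.png",im);json.dump({k:np.array(v).tolist() for k,v in c.items()},open(f"{tag}.json","w"))
print(s["clock"],s["tool_pos"],s["eef_rot"])
for t in sys.argv[2:]:
    for d in r.look_for("wrist",t): print(t,np.round(d["point"],4),round(d["confidence"],2),"px",proj(c,d["point"]).round(1))
cv2.imwrite(f"pics/{tag}b.png",cv2.resize(im,(800,600),interpolation=cv2.INTER_CUBIC))
E
python3 look.py w1 pot_a spot_a cone disc1
```

```text
3.325 [ 0.4965 -0.0489  0.3607] [ 0.9846  0.175   0.0012 -0.0007]
pot_a [ 0.5404 -0.0061  0.1061] 0.89 px [225.2 105.8]
pot_a [ 0.529  -0.1236  0.1081] 0.86 px [333.  158.6]
pot_a [ 0.5125 -0.24    0.1072] 0.61 px [427.3 210.1]
spot_a [ 0.5311 -0.1168  0.1094] 0.97 px [327.9 154.7]
spot_a [ 0.5147 -0.2387  0.1083] 0.79 px [427.7 208.3]
spot_a [ 0.5417 -0.0053  0.1113] 0.59 px [224.5 104.6]
cone [ 0.6196 -0.0159  0.0385] 0.64 px [262.1  32.6]
cone [ 0.5283 -0.1233  0.1134] 0.23 px [333.6 160.5]
disc1 [ 0.6088 -0.1398  0.0242] 0.96 px [358.1  83.7]
disc1 [ 0.5864 -0.2644  0.0251] 0.76 px [442.5 138.6]
```

View pics/w1b.png

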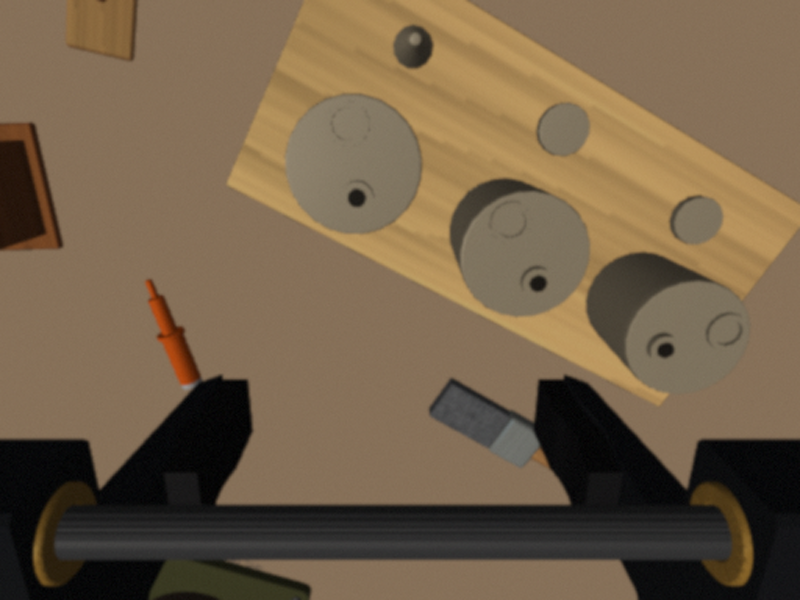

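Target pot (800-px view): the ring centre is at (351,124), the spout is at (357,197), and the cone at (413,46) is beside this pot. A second view comes next, on the way to the stand.

Emit:
play_rows(translation=[[-0.006,-0.035,-0.005],[-0.006,-0.035,-0.005],[-0.006,-0.035,-0.005],[-0.006,-0.035,-0.005],[0,0,0]], delta_rot=[[0,0,0],[0,0,0],[0,0,0],[0,0,0],[0,0,0]], grip=[1,1,1,1,1])

```text
clock: 4.2
tool_pos: [0.424, 0.0725, 0.3808]
eef_rot: [0.985, 0.174, 0.0, -0.0]
contact_force: [0.2, -0.1, 0.5]
opening: 0.998
finger_force: 0.0
```

```bash
python3 look.py w2 pot_a gauge stand stand_top
```

```text
4.2 [0.424  0.0725 0.3808] [ 0.9848  0.1737  0.0002 -0.0002]
pot_a [ 0.5409 -0.0019  0.1081] 0.91 px [363.8  73.7]
pot_a [ 0.4932 -0.2204  0.059 ] 0.82 px [495.3 176.9]
pot_a [ 0.5238 -0.1153  0.1128] 0.69 px [458.7 130.8]
gauge [ 0.6102 -0.139   0.0301] 0.71 px [474.7  57.3]
gauge [0.2682 0.2946 0.0196] 0.7 px [ 59.7 193.4]
gauge [0.3926 0.2513 0.1525] 0.66 px [ 53.8 135.3]
gauge [0.3368 0.0945 0.0185] 0.55 px [214.6 195.9]
stand [ 0.6154 -0.0145  0.04  ] 0.61 px [384.8  10.8]
stand [0.4246 0.2457 0.0891] 0.58 px [97.  98.4]
stand_top [0.4279 0.2409 0.0901] 0.98 px [101.7  97. ]
stand_top [ 0.6147 -0.0152  0.0379] 0.44 px [384.4  12. ]
```

Emit:
play_rows(translation=[[-0.006,-0.035,-0.005],[-0.006,-0.035,-0.005],[-0.006,-0.035,-0.005],[-0.006,-0.035,-0.005],[0,0,0]], delta_rot=[[0,0,0],[0,0,0],[0,0,0],[0,0,0],[0,0,0]], grip=[1,1,1,1,1])

```text
clock: 5.08
tool_pos: [0.3546, 0.1963, 0.4005]
eef_rot: [0.985, 0.174, 0.0, -0.0]
contact_force: [-0.2, -0.0, -0.7]
opening: 1.0
finger_force: 0.0
```

```bash
python3 look.py w3 gauge stand stand_top; python3 -c "
import cv2,numpy as np
cv2.imwrite('pics/w23.png',np.hstack([cv2.resize(cv2.imread(f'pics/w{i}.png'),(400,300)) for i in (2,3)]))"
```

```text
5.075 [0.3546 0.1963 0.4005] [ 0.9848  0.1738  0.0003 -0.0005]
gauge [0.3924 0.255  0.1609] 0.85 px [205.4 107.2]
gauge [0.3338 0.0985 0.0209] 0.85 px [312.  177.5]
gauge [0.3495 0.4788 0.0224] 0.75 px [39.9 67.6]
gauge [0.2671 0.2977 0.0222] 0.65 px [161.7 173.9]
stand [0.4229 0.2629 0.0965] 0.59 px [214.7  71.3]
stand_top [0.4227 0.2614 0.0997] 0.6 px [215.7  72. ]
stand_top [ 0.5055 -0.0908  0.0359] 0.3 px [504.9 107.9]
```

View pics/w3b.png

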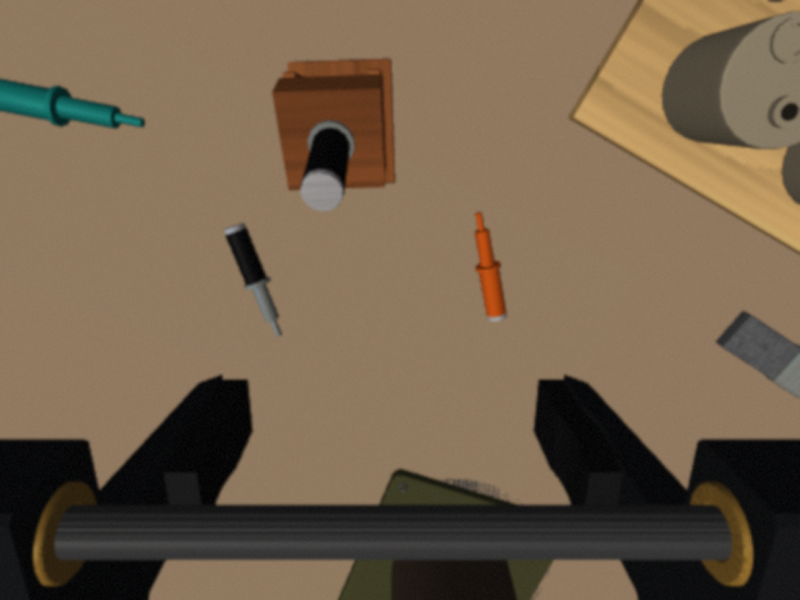

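View pics/w2b.png

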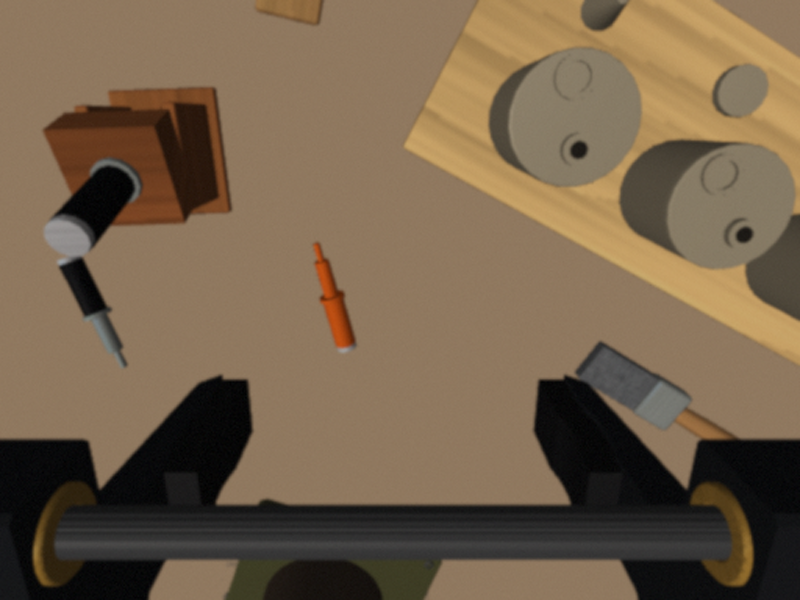

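```bash
cat > fit.py <<'E'
from h import *
import json
from scipy.optimize import least_squares
np.set_printoptions(precision=4,suppress=True)
C={i:json.load(open(f"w{i}.json")) for i in(1,2,3)}
# cap face centroid
cap={}
for i,p in((2,(70,238)),(3,(322,190))):
    im=cv2.imread(f"pics/w{i}.png").astype(int);g=im.mean(2);sat=im.max(2)-im.min(2)
    m=((g>130)&(sat<25)).astype(np.uint8);n,l,st,ce=cv2.connectedComponentsWithStats(m)
    k=l[int(p[1]*.64),int(p[0]*.64)];cap[i]=ce[k];print("cap",i,ce[k],st[k])
fl={2:np.array((116,181))*.64,3:np.array((330,139))*.64}
T=tri([ray(C[i],cap[i]) for i in(2,3)]);F=tri([ray(C[i],fl[i]) for i in(2,3)])
d=T-F;print("captop",T,"flange",F,"len",np.linalg.norm(d),"lean",np.degrees(np.arccos(d[2]/np.linalg.norm(d))),"az",np.degrees(np.arctan2(-d[1],-d[0])))
for i in(2,3): print("reproj",proj(C[i],T)-cap[i],proj(C[i],F)-fl[i])
# ring centre, spout dark middle, pot
ring={1:(351,124),2:(574,77)};sp={1:(357,197),2:(578,149)}
ring,sp=[{i:np.array(v)*.64 for i,v in q.items()} for q in(ring,sp)]
for q in(ring,sp):
    print(tri([ray(C[i],q[i]) for i in q]),[onz(C[i],q[i],.110) for i in q])
E
python3 fit.py
python3 - <<'E'
import cv2,numpy as np
a=cv2.imread('pics/w1.png')[50:155,175:280];b=cv2.imread('pics/w2.png')[20:125,310:415]
c=cv2.imread('pics/w2.png')[85:170,20:105];d=cv2.imread('pics/w3.png')[60:145,160:245]
f=lambda x:cv2.resize(x,(300,300),interpolation=cv2.INTER_CUBIC)
cv2.imwrite('pics/crops.png',np.vstack([np.hstack([f(a),f(b)]),np.hstack([f(c),f(d)])]))
E
```

```text
cap 2 [ 41.8447 152.0414] [ 28 141  29  23 483]
cap 3 [204.9621 122.7095] [192 111  26  24 475]
captop [0.3803 0.2505 0.1692] flange [0.4037 0.2595 0.1032] len 0.0705993243512192 lean 20.75195408113398 az 20.962430800414968
reproj [0.0299 0.0967] [-0.5038 -1.4862]
reproj [-0.0191 -0.0949] [0.3153 1.4738]
[0.563  0.0026 0.1011] [array([0.5631, 0.0019, 0.11  ]), array([0.5617, 0.0052, 0.11  ])]
[ 0.5243 -0.0153  0.1122] [array([ 0.5239, -0.0153,  0.11  ]), array([ 0.5244, -0.016 ,  0.11  ])]
```

View pics/crops.png

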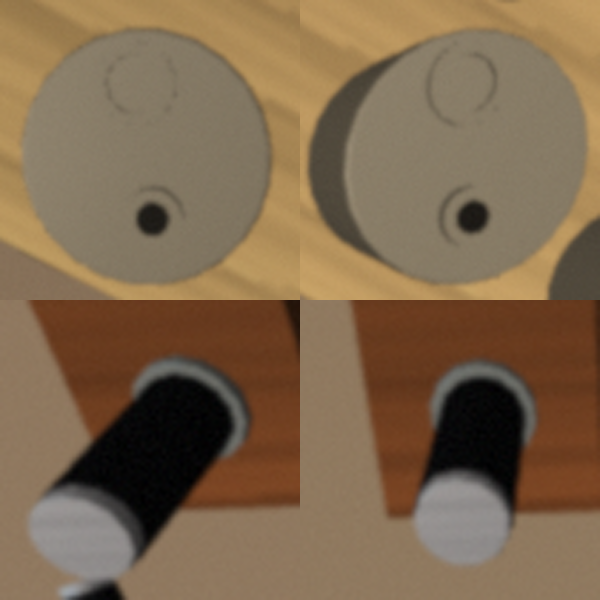

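Ring to spout comes to 43 mm, which matches 25+18. The gauge cap-top is at (0.380, 0.2505, 0.169), with a lean of about 20.7° and azimuth 21°, all consistent with the text. Next, the pre-grasp.

Emit:
play_rows(translation=[[0.001,-0.0104,0.0315],[0.001,-0.0104,0.0315],[0.001,-0.0104,0.0315],[0.001,-0.0104,0.0315],[0,0,0],[0,0,0],[0,0,0],[0,0,0],[0,0,0]], delta_rot=[[0,0,0],[0,0,0],[0,0,0],[0,0,0],[0,5,0],[0,5,0],[0,5,0],[0,5,0],[0,0,0]], grip=[1,1,1,1,1,1,1,1,1])

```text
clock: 6.4
tool_pos: [0.3509, 0.2408, 0.2911]
eef_rot: [0.972, 0.169, 0.162, -0.025]
contact_force: [-0.4, 1.0, -0.1]
opening: 1.003
finger_force: 0.0
```

```bash
cat > g.py <<'E'
from h import *
np.set_printoptions(precision=4,suppress=True)
s=r.get_state();T=R.from_quat(s["eef_rot"]).as_matrix();print(s["q"],s["tool_pos"],"\n",T)
cap=np.array([.3803,.2505,.1692]);print("cap in tool",T.T@(cap-s["tool_pos"]))
a=np.radians([20,21]);ax=np.array([-np.sin(a[0])*np.cos(a[1]),-np.sin(a[0])*np.sin(a[1]),np.cos(a[0])]);print("axis in tool",T.T@ax)
c=r.get_calibration("wrist");im=r.snapshot("wrist");cv2.imwrite("pics/w4.png",im)
g=im.astype(int);m=((g.mean(2)>130)&(g.max(2)-g.min(2)<25)).astype(np.uint8);n,l,st,ce=cv2.connectedComponentsWithStats(m)
p=proj(c,cap);print("pred px",p)
for k in range(1,n):
    if st[k,4]>200 and np.hypot(*(ce[k]-p))<60:print(st[k],ce[k],T.T@(onz(c,ce[k],.1692)-s["tool_pos"]))
E
python3 g.py
```

```text
[-0.9825  0.4262  0.2652  2.3944  0.6744  0.0434 -2.6536] [0.3509 0.2408 0.2911] 
 [[ 0.8907  0.3358  0.3063]
 [ 0.3197 -0.9419  0.1032]
 [ 0.3232  0.006  -0.9463]]
cap in tool [-0.0101 -0.      0.1254]
axis in tool [-0.0199  0.0139 -0.9997]
pred px [251.2421 224.751 ]
[234 209  36  33 936] [251.6378 224.9306] [-0.0102  0.0002  0.1254]
```

The tilted pose runs into the j6 and j7 limits. I'll grasp with the tool vertical instead: the gauge then leans within the pad plane, and I tilt the tool back later to bring it upright.

Emit:
play_rows(translation=[[0,0,0],[0,0,0],[0,0,0],[0,0,0],[0,0,0]], delta_rot=[[0,-5,0],[0,-5,0],[0,-5,0],[0,-4,0],[0,0,0]], grip=[1,1,1,1,1])

```text
clock: 7.08
tool_pos: [0.3521, 0.2406, 0.2891]
eef_rot: [0.986, 0.167, 0.006, 0.001]
contact_force: [-0.7, -0.1, -0.2]
opening: 0.998
finger_force: 0.0
```

```bash
cat > t.py <<'E'
from h import *
import sys
np.set_printoptions(precision=4,suppress=True)
s=r.get_state();T=R.from_quat(s["eef_rot"]).as_matrix();print(s["clock"],"q",s["q"],"\n",s["tool_pos"],"\n",T)
y=np.radians(float(sys.argv[1]));D=np.array([[np.cos(y),np.sin(y),0],[np.sin(y),-np.cos(y),0],[0,0,-1.]])
D=D@R.from_euler("y",float(sys.argv[2]),degrees=True).as_matrix()
print("rot err deg",np.degrees(R.from_matrix(T.T@D).as_rotvec()))
p=np.array(eval(sys.argv[3]));print("to target, tool now",T.T@(p-s["tool_pos"]),"in desired frame",D.T@(p-s["tool_pos"]), "F",s["contact_force"],s["finger_force"])
E
python3 t.py 20.5 0 [.3915,.2548,.1813]
```

```text
7.075 q [-0.4345  0.4821 -0.4099  2.1501  0.3675  0.5667 -2.3495] 
 [0.3521 0.2406 0.2891] 
 [[ 0.9441  0.3296  0.0115]
 [ 0.3296 -0.9441 -0.    ]
 [ 0.0108  0.0038 -0.9999]]
rot err deg [ 0.2252 -0.6184 -1.2572]
to target, tool now [ 0.0407 -0.0009  0.1083] in desired frame [0.0419 0.0005 0.1078] F [-0.7241 -0.1302 -0.1889] 0.0
```

Emit:
play_rows(translation=[[0.021,0,0],[0.021,0,0],[0,0,0.027],[0,0,0.027],[0,0,0.027],[0,0,0.027],[0,0,0]], delta_rot=[[0.2,-0.6,-1.2],[0,0,0],[0,0,0],[0,0,0],[0,0,0],[0,0,0],[0,0,0]], grip=[1,1,1,1,1,1,1])

```text
clock: 7.95
tool_pos: [0.3893, 0.2543, 0.1805]
eef_rot: [0.984, 0.18, -0.001, 0.003]
contact_force: [-0.3, -1.2, 0.5]
opening: 1.0
finger_force: 0.0
```

```bash
python3 t.py 20.5 0 [.3915,.2548,.1813]; python3 g.py; python3 -c "
import cv2
cv2.imwrite('pics/w4b.png',cv2.imread('pics/w4.png'))"
```

```text
7.95 q [-0.5195  0.7165 -0.2564  2.1405  0.5213  0.3483 -2.4182] 
 [0.3893 0.2543 0.1805] 
 [[ 0.9349  0.355  -0.0008]
 [ 0.355  -0.9349 -0.0053]
 [-0.0026  0.0046 -1.    ]]
rot err deg [0.266  0.1492 0.2923]
to target, tool now [ 0.0022  0.0003 -0.0008] in desired frame [ 0.0022  0.0003 -0.0008] F [-0.2767 -1.2221  0.4779] 0.0
[-0.5195  0.7165 -0.2564  2.1405  0.5213  0.3483 -2.4182] [0.3893 0.2543 0.1805] 
 [[ 0.9349  0.355  -0.0008]
 [ 0.355  -0.9349 -0.0053]
 [-0.0026  0.0046 -1.    ]]
cap in tool [-0.0097  0.0003  0.0113]
axis in tool [-0.3445  0.0056 -0.9388]
pred px [252.1813 361.5737]
[ 218  358   71   19 1094] [253.0814 365.777 ] [-0.0116  0.0006  0.0113]
```

View pics/w4b.png

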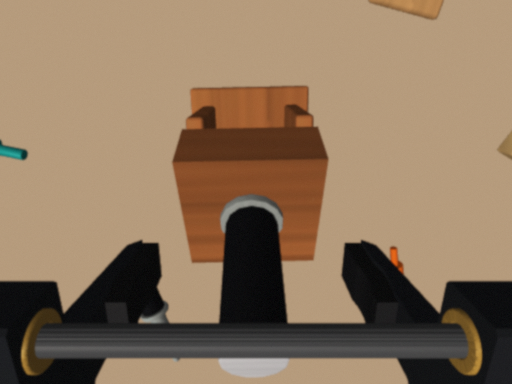

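The picture shows the gauge centred between the fingers (x about 253), its axis upright in the image and the stand square to the tool. Closing on it.

Emit:
play_rows(translation=[[0.002,0,0],[0,0,0],[0,0,0],[0,0,0],[0,0,0],[0,0,0],[0,0,0],[0,0,0]], delta_rot=[[0,0,0],[0,0,0],[0,0,0],[0,0,0],[0,0,0],[0,0,0],[0,0,0],[0,0,0]], grip=[1,-1,-1,-1,-1,-1,-1,-1], squeeze=30)

```text
clock: 9.0
tool_pos: [0.3923, 0.2557, 0.1817]
eef_rot: [0.983, 0.181, 0.001, 0.002]
contact_force: [0.2, -0.1, 0.8]
opening: 0.288
finger_force: 30.0
```

```bash
python3 t.py 20.5 0 [.3915,.2548,.1813]
```

```text
9.0 q [-0.5158  0.7159 -0.26    2.1329  0.5211  0.354  -2.4142] 
 [0.3923 0.2557 0.1817] 
 [[ 0.9343  0.3565  0.0022]
 [ 0.3565 -0.9343 -0.0033]
 [ 0.0008  0.0038 -1.    ]]
rot err deg [ 0.2204 -0.0487  0.3845]
to target, tool now [-0.0011  0.0005  0.0004] in desired frame [-0.0011  0.0005  0.0004] F [ 0.2184 -0.0993  0.835 ] 29.997522505000234
```

Emit:
play_rows(translation=[[-0.0034,0,-0.0094],[-0.0034,0,-0.0094],[-0.0034,0,-0.0094]], delta_rot=[[0,0,0],[0,0,0],[0,0,0]], grip=[-1,-1,-1])

```text
clock: 9.38
tool_pos: [0.3825, 0.2521, 0.2108]
eef_rot: [0.983, 0.181, 0.001, 0.002]
contact_force: [1.0, 0.3, -1.3]
opening: 0.284
finger_force: 30.0
```

Emit:
play_rows(translation=[[-0.0041,0,-0.0113],[-0.0041,0,-0.0113],[-0.0041,0,-0.0113],[-0.0041,0,-0.0113],[-0.0041,0,-0.0113],[0,0,0]], delta_rot=[[0,0,0],[0,0,0],[0,0,0],[0,0,0],[0,0,0],[0,0,0]], grip=[-1,-1,-1,-1,-1,-1])

```text
clock: 10.12
tool_pos: [0.3635, 0.2452, 0.2672]
eef_rot: [0.983, 0.181, 0.001, 0.001]
contact_force: [0.3, -0.3, -1.1]
opening: 0.284
finger_force: 30.0
```

```bash
python3 t.py 20.5 0 [.3915,.2548,.1813]
```

```text
10.125 q [-0.439   0.5365 -0.3964  2.1391  0.405   0.5361 -2.3435] 
 [0.3635 0.2452 0.2672] 
 [[ 0.9343  0.3565  0.0034]
 [ 0.3565 -0.9343 -0.0022]
 [ 0.0024  0.0033 -1.    ]]
rot err deg [ 0.1867 -0.1399  0.3869]
to target, tool now [0.0294 0.0007 0.086 ] in desired frame [0.0296 0.0008 0.0859] F [ 0.3045 -0.2812 -1.0869] 30.000414792448282
```

Emit:
play_rows(translation=[[0,0,-0.03],[0,0,-0.03],[0,0,0],[0,0,0],[0,0,0],[0,0,0],[0,0,0]], delta_rot=[[0,0,0],[0,0,0],[0,-5,0],[0,-5,0],[0,-5,0],[0.2,-5.1,0.4],[0,0,0]], grip=[-1,-1,-1,-1,-1,-1,-1])

```text
clock: 11.0
tool_pos: [0.3642, 0.2453, 0.3254]
eef_rot: [0.969, 0.174, -0.171, 0.032]
contact_force: [0.2, -0.7, -1.3]
opening: 0.287
finger_force: 30.0
```

```bash
cat > up.py <<'E'
# ring xy, clearance -> TCP with tool tilted -20
import numpy as np,sys
y=np.radians(20.5);z=np.array([-np.sin(.349)*np.cos(y),-np.sin(.349)*np.sin(y),-np.cos(.349)])
g=np.array([.5625,.0035,.108+.105+float(sys.argv[1])]);print((g-.045*z).round(4).tolist())
E
p=$(python3 up.py 0.04|tr -d ' '); echo $p; python3 t.py 20.5 -20 $p
```

```text
[0.5769,0.0089,0.2953]
11.0 q [-0.314   0.5894 -0.5282  1.8413  0.1503  1.105  -2.1172] 
 [0.3642 0.2453 0.3254] 
 [[ 0.8809  0.3481 -0.3207]
 [ 0.3263 -0.9375 -0.1214]
 [-0.3429  0.0023 -0.9394]]
rot err deg [ 0.0803  0.0568 -0.166 ]
to target, tool now [ 0.1205  0.2956 -0.0112] in desired frame [ 0.1197  0.2959 -0.0115] F [ 0.2249 -0.7407 -1.2627] 29.998162211850286
```

Emit:
play_rows(translation=[[0.012,0.0296,-0.0012],[0.012,0.0296,-0.0012],[0.012,0.0296,-0.0012],[0.012,0.0296,-0.0012],[0.012,0.0296,-0.0012],[0.012,0.0296,-0.0012],[0.012,0.0296,-0.0012],[0.012,0.0296,-0.0012],[0.012,0.0296,-0.0012],[0.012,0.0296,-0.0012],[0,0,0]], delta_rot=[[0,0,0],[0,0,0],[0,0,0],[0,0,0],[0,0,0],[0,0,0],[0,0,0],[0,0,0],[0,0,0],[0,0,0],[0,0,0]], grip=[-1,-1,-1,-1,-1,-1,-1,-1,-1,-1,-1])

```text
clock: 12.38
tool_pos: [0.577, 0.0061, 0.2966]
eef_rot: [0.97, 0.173, -0.171, 0.033]
contact_force: [-0.4, -0.4, -1.5]
opening: 0.287
finger_force: 30.0
```

```bash
python3 t.py 20.5 -20 "$(python3 up.py 0.04|tr -d ' ')"; python3 look.py w5 spot_a gauge_tip gauge pot_a
python3 - <<'E'
from h import *
im=r.snapshot("side");cv2.imwrite("pics/s5.png",im)
c=r.get_calibration("side");u=proj(c,[.5625,.0035,.2]);x,y=map(int,u);print(u,proj(c,[.5625,.0035,.148]),proj(c,[.5625,.0035,.108]))
a=cv2.resize(cv2.imread("pics/w5.png"),(400,300));b=cv2.resize(im[y-60:y+60,x-80:x+80],(400,300),interpolation=cv2.INTER_CUBIC)
cv2.imwrite("pics/v5.png",np.hstack([a,b]));print("crop origin",x-80,y-60)
E
```

```text
12.375 q [ 0.087   0.7859 -0.4185  1.4597  0.3355  1.3202 -1.6342] 
 [0.577  0.0061 0.2966] 
 [[ 0.8823  0.3458 -0.3193]
 [ 0.3233 -0.9383 -0.1228]
 [-0.3421  0.0051 -0.9397]]
rot err deg [ 0.183   0.0046 -0.354 ]
to target, tool now [ 0.0013 -0.0027  0.0009] in desired frame [ 0.0013 -0.0026  0.0009] F [-0.3853 -0.4103 -1.4643] 29.998322473838925
12.375 [0.577  0.0061 0.2966] [ 0.9696  0.1725 -0.1705  0.033 ]
spot_a [ 0.529  -0.2354  0.1006] 0.97 px [463.1 221.2]
spot_a [ 0.5391 -0.1112  0.1081] 0.94 px [361.3 184.2]
spot_a [0.561  0.0056 0.1085] 0.6 px [243.4 121.5]
spot_a [0.4089 0.2224 0.0066] 0.2 px [ 15.  134.1]
gauge_tip [0.3776 0.12   0.0178] 0.47 px [104.2 186. ]
gauge_tip [ 0.5864 -0.2602  0.0252] 0.44 px [485.4 141.8]
gauge [0.5709 0.0046 0.2566] 0.72 px [249.2 272.6]
gauge [0.341  0.0955 0.0188] 0.63 px [121.  212.8]
pot_a [ 0.5239 -0.2335  0.1014] 0.69 px [458.3 224.8]
pot_a [ 0.5375 -0.1147  0.1089] 0.65 px [364.  187.2]
pot_a [0.5615 0.0016 0.1071] 0.61 px [248.6 121.7]
[253.64505482 135.58635952] [253.66335046 147.22479704] [253.67675805 155.75379709]
crop origin 173 75
```

View pics/v5.png

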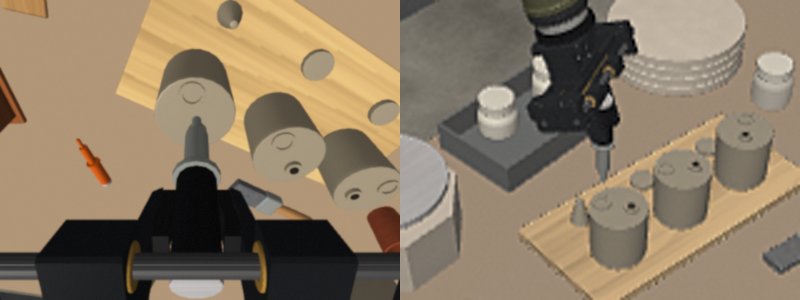

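```bash
cat > ov.py <<'E'
from h import *
import json
c=json.load(open("w5.json"));s=r.get_state();T=R.from_quat(s["eef_rot"]).as_matrix();g=s["tool_pos"]+.045*T[:,2]
cs=r.get_calibration("side");ax=T@np.array([-.342,.0,-.94]);print("axis",ax,"tip pred",g-.105*ax)
def circ(P,rad,a):
    u=np.cross(a,[1,0,0]);u/=np.linalg.norm(u);v=np.cross(a,u)
    return [P+rad*(np.cos(t)*u+np.sin(t)*v) for t in np.linspace(0,2*np.pi,40)]
items=[(circ(g+z*ax,rd,ax),(0,255,255)) for z,rd in((-.105,.004),(-.083,.004),(-.083,.009),(-.038,.016),(-.033,.016))]
Z=np.array([0,0,1.]);items+=[(circ(np.array([.5625,.0035,.111]),.013,Z),(0,0,255)),(circ(np.array([.540,-.0075,.108]),.042,Z),(255,255,0))]
def crop(im,c,x0,y0,w,h,k,draw):
    o=cv2.resize(im[y0:y0+h,x0:x0+w],(int(w*k),int(h*k)),interpolation=cv2.INTER_CUBIC)
    if draw:
        for P,col in items:
            cv2.polylines(o,[np.array([((proj(c,p)-(x0,y0)+.5)*k) for p in P]).round().astype(int)],True,col,1)
    return o
w=cv2.imread("pics/w5.png");sd=cv2.imread("pics/s5.png")
A=[crop(w,c,190,60,130,180,2.5,d) for d in(0,1)]
B=crop(sd,cs,223,110,60,75,6,0)[:,:150];B=crop(sd,cs,232,120,33,75,4.5,0);B2=crop(sd,cs,232,120,33,75,4.5,1)
h=A[0].shape[0];B=np.vstack([B,B2]);B=cv2.resize(B,(B.shape[1]*h//B.shape[0],h))
cv2.imwrite("pics/ov5.png",np.hstack(A+[B]));print(np.hstack(A+[B]).shape)
E
python3 ov.py
```

```text
axis [-1.80832944e-04  2.00082572e-03  1.00027994e+00] tip pred [0.56133684 0.00413397 0.15029195]
(450, 748, 3)
```

View pics/ov5.png

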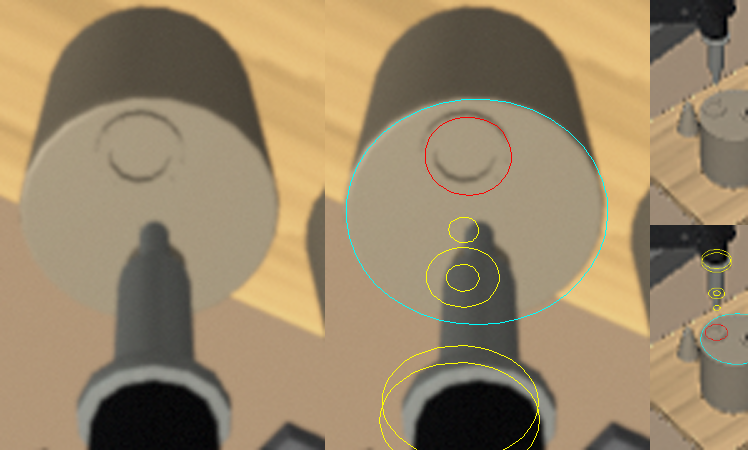

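```bash
python3 - <<'E'
from h import *
import json
np.set_printoptions(precision=4,suppress=True)
s=r.get_state();T=R.from_quat(s["eef_rot"]).as_matrix();print(s["clock"],s["tool_pos"],s["eef_rot"])
c=json.load(open("w5.json"));n=r.get_calibration("wrist")
print(T.T@(np.array(c["eye"])-s["tool_pos"]),T.T@(np.array(n["eye"])-s["tool_pos"]))
E
```

```text
12.675 [0.5757 0.0098 0.2976] [ 0.969   0.1756 -0.1709  0.032 ]
[ 0.0847  0.0043 -0.0807] [ 0.0846 -0.0001 -0.0817]
```

Emit:
play_rows(translation=[[0.0037,0,0.0086],[0.0036,0,0.0086],[0.0036,0,0.0086],[0,0,0],[0,0,0],[0,0,0]], delta_rot=[[0,0,0],[0,0,0],[0,0,0],[0,0,0],[0,0,0],[0,0,0]], grip=[-1,-1,-1,-1,-1,-1])

```text
clock: 13.42
tool_pos: [0.5778, 0.0091, 0.2696]
eef_rot: [0.969, 0.175, -0.171, 0.032]
contact_force: [0.4, 0.0, -0.5]
opening: 0.286
finger_force: 30.0
```

```bash
python3 look.py w6; python3 - <<'E'
from h import *
im=r.snapshot("side");cv2.imwrite("pics/s6.png",im)
s=r.get_state();print(s["tool_pos"])
E
sed -i 's/w5/w6/g;s/s5/s6/g;s/ov5/ov6/;s/\.5625,\.0035/.5630,.0045/' ov.py; python3 ov.py
```

```text
13.425 [0.5778 0.0091 0.2696] [ 0.9692  0.1745 -0.1707  0.032 ]
[0.57772994 0.00909238 0.26963566]
axis [-7.31921311e-04  2.52341751e-03  1.00027851e+00] tip pred [0.56342095 0.0033472  0.12232149]
(450, 748, 3)
```

View pics/ov6.png

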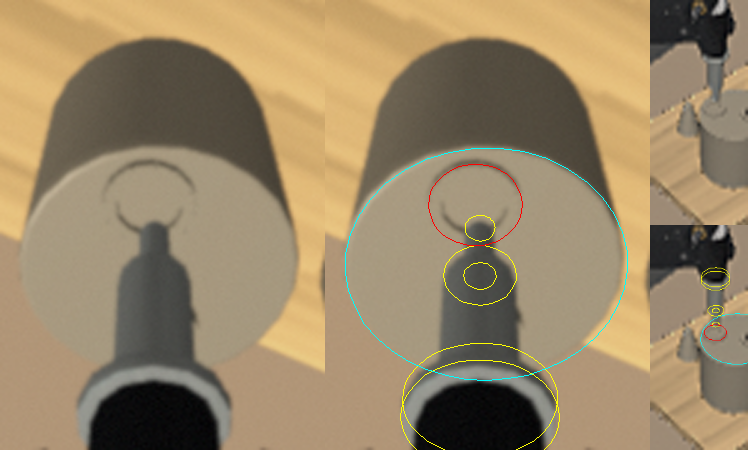

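```bash
python3 - <<'E'
from h import *
import json
from scipy.optimize import least_squares
np.set_printoptions(precision=2,suppress=True,linewidth=200)
im=cv2.imread("pics/w6.png").astype(int);g=im.mean(2)
print("col251 rows140-225",g[140:225,250:253].mean(1).round().astype(int).tolist())
for y in (155,170,185,195,205,215): print(y,g[y,222:288].round().astype(int).tolist())
c=json.load(open("w6.json"));s=r.get_state();T=R.from_quat(s["eef_rot"]).as_matrix();G=s["tool_pos"]+.045*T[:,2]
print("cam in tool",T.T@(np.array(c["eye"])-s["tool_pos"]))
def top(z,rad,u,v,tilt):  # top row of circle at gauge z
    a=np.radians(tilt);ax=np.array([np.sin(a)*np.cos(.358),np.sin(a)*np.sin(.358),np.cos(a)]);h=np.array([np.cos(.358),np.sin(.358),0])
    return proj(c,G+ax*(z-.083+u)+h*(v+rad))[1]
for z,rd in((-.022,.004),(0,.004),(0,.009),(.045,.016),(.05,.016),(.05,.013)): print(z,rd,top(z,rd,0,0,0),"u+3mm",top(z,rd,.003,0,0),"tilt+2",top(z,rd,0,0,2))
E
```

```text
col251 rows140-225 [149, 149, 150, 149, 149, 148, 148, 142, 122, 92, 79, 78, 76, 77, 76, 77, 77, 76, 76, 77, 75, 74, 73, 72, 73, 72, 72, 73, 72, 72, 72, 73, 72, 72, 73, 74, 72, 73, 74, 74, 72, 73, 73, 73, 73, 73, 74, 74, 73, 73, 73, 73, 73, 73, 74, 72, 74, 73, 72, 72, 72, 72, 72, 74, 76, 89, 117, 140, 145, 144, 139, 111, 60, 19, 9, 8, 9, 8, 9, 10, 9, 9, 8, 9, 9]
155 [150, 150, 150, 149, 150, 151, 151, 151, 149, 150, 148, 149, 149, 148, 149, 149, 147, 146, 147, 149, 149, 147, 146, 131, 108, 96, 91, 87, 80, 76, 74, 72, 71, 70, 76, 107, 140, 147, 150, 149, 149, 149, 149, 148, 148, 148, 149, 148, 148, 149, 148, 145, 148, 148, 147, 146, 148, 149, 147, 149, 148, 148, 148, 148, 148, 148]
170 [149, 149, 150, 150, 148, 149, 150, 149, 148, 148, 149, 150, 148, 150, 144, 133, 110, 96, 93, 93, 91, 91, 87, 88, 86, 80, 77, 76, 73, 72, 72, 72, 73, 73, 73, 74, 73, 71, 72, 69, 67, 69, 83, 111, 140, 146, 147, 147, 147, 147, 148, 148, 148, 148, 148, 149, 146, 147, 147, 147, 148, 147, 149, 149, 148, 148]
185 [150, 150, 149, 149, 149, 148, 149, 148, 149, 149, 149, 150, 149, 141, 124, 101, 96, 92, 93, 93, 
[... 908 characters left out ...]
13, 10, 9, 8, 6, 11, 10, 10, 9, 9, 6, 5, 5, 7, 13, 11, 10, 7, 10, 13, 13, 21, 42, 71, 100, 125, 140, 146, 148, 147, 148, 146, 139, 127, 109, 87, 78, 99, 129, 144, 147, 149, 148, 148, 149, 148]
cam in tool [ 0.08 -0.   -0.08]
-0.022 0.004 145.49340537348644 u+3mm 147.90360833331945 tilt+2 150.2815506512422
0 0.004 164.41645452751743 u+3mm 167.23935523445485 tilt+2 168.35719573567886
0 0.009 157.5343823937755 u+3mm 160.3219611973197 tilt+2 161.59351265790983
0.045 0.016 196.550099798377 u+3mm 200.55950331153568 tilt+2 198.66650085767884
0.05 0.016 203.29627679776326 u+3mm 207.50090607766106 tilt+2 205.14993575789708
0.05 0.013 208.0188560763678 u+3mm 212.24258304340555 tilt+2 209.8312189376522
```

Emit:
play_rows(translation=[[0,-0.0012,0],[0,0,0],[0.0014,0,0.0038],[0.0014,0,0.0038],[0,0,0],[0,0,0],[0,0,0]], delta_rot=[[0,0.8,0],[0,0,0],[0,0,0],[0,0,0],[0,0,0],[0,0,0],[0,0,0]], grip=[-1,-1,-1,-1,-1,-1,-1])

```text
clock: 14.4
tool_pos: [0.5774, 0.0103, 0.2613]
eef_rot: [0.97, 0.175, -0.164, 0.031]
contact_force: [-0.2, -0.5, -0.6]
opening: 0.287
finger_force: 30.0
```

```bash
cat > f.py <<'E'
from h import *
np.set_printoptions(precision=4,suppress=True)
F=[]
for i in range(6):
    s=r.get_state();F.append(s["contact_force"]);r.snapshot("wrist")
T=R.from_quat(s["eef_rot"]).as_matrix();t=.8*np.pi/180
a=np.radians(-19.2);ax=T@np.array([-np.sin(np.radians(19.2)),0,-np.cos(np.radians(19.2))])
print(s["clock"],"TCP",s["tool_pos"],"F",np.mean(F,0),"sd",np.std(F,0),"axis",ax,"tip",s["tool_pos"]+.045*T[:,2]-.1035*ax)
E
python3 f.py
```

```text
14.65 TCP [0.5773 0.0102 0.2613] F [ 0.4718 -0.3152 -1.108 ] sd [0.3424 0.3983 0.2967] axis [-0.0003  0.0026  1.    ] tip [0.5635 0.0047 0.1153]
```

Emit:
play_rows(translation=[[0.001,0,0.0028],[0.001,0,0.0028],[0.001,0,0.0028],[0,0,0],[0,0,0]], delta_rot=[[0,0,0],[0,0,0],[0,0,0],[0,0,0],[0,0,0]], grip=[-1,-1,-1,-1,-1])

```text
clock: 15.32
tool_pos: [0.5774, 0.0102, 0.2525]
eef_rot: [0.97, 0.175, -0.164, 0.031]
contact_force: [-0.4, -0.3, 1.4]
opening: 0.283
finger_force: 30.0
```

```bash
python3 f.py
```

```text
15.575 TCP [0.5774 0.0102 0.2524] F [ 0.0786 -0.3272  0.981 ] sd [0.3285 0.2107 0.3639] axis [-0.0003  0.0026  1.    ] tip [0.5636 0.0047 0.1064]
```

Net force is 2.1 N, so about 2 mm in. That agrees with the tip being on the ring floor and not on its rim. Pressing another 6 mm.

Emit:
play_rows(translation=[[0.0007,0,0.0019],[0.0007,0,0.0019],[0.0007,0,0.0019],[0,0,0],[0,0,0]], delta_rot=[[0,0,0],[0,0,0],[0,0,0],[0,0,0],[0,0,0]], grip=[-1,-1,-1,-1,-1])

```text
clock: 16.25
tool_pos: [0.5775, 0.0103, 0.2463]
eef_rot: [0.97, 0.175, -0.164, 0.031]
contact_force: [-0.2, -0.3, 3.6]
opening: 0.285
finger_force: 30.0
```

```bash
python3 f.py; python3 look.py w7; python3 - <<'E'
import cv2,numpy as np
a=cv2.imread("pics/w7.png")[90:250,180:330]
from h import *
im=r.snapshot("side");cv2.imwrite("pics/s7.png",im)
f=lambda x:cv2.resize(x,(400,427),interpolation=cv2.INTER_CUBIC)
cv2.imwrite("pics/v7.png",np.hstack([f(a),f(im[110:190,220:295])]))
w=cv2.imread("pics/w7.png").mean(2);print(w[110:225,250:253].mean(1).round().astype(int).tolist())
E
```

```text
16.5 TCP [0.5775 0.0102 0.2463] F [-0.0787  0.0409  3.6471] sd [0.6336 0.3527 0.3082] axis [-0.0003  0.0026  1.    ] tip [0.5637 0.0047 0.1003]
16.55 [0.5775 0.0103 0.2463] [ 0.9703  0.1748 -0.1642  0.0309]
[74, 74, 74, 74, 75, 74, 74, 73, 75, 73, 73, 73, 74, 74, 74, 73, 73, 74, 74, 74, 73, 73, 74, 75, 77, 77, 79, 84, 104, 130, 147, 150, 148, 138, 114, 91, 105, 132, 146, 148, 149, 149, 148, 149, 145, 131, 104, 82, 77, 76, 75, 73, 72, 73, 72, 71, 73, 72, 72, 72, 73, 73, 72, 73, 72, 73, 72, 73, 73, 74, 73, 73, 74, 73, 73, 75, 73, 74, 74, 73, 74, 74, 73, 72, 73, 73, 72, 73, 73, 72, 72, 73, 73, 73, 76, 88, 115, 138, 143, 145, 137, 112, 60, 22, 10, 9, 9, 9, 9, 8, 8, 9, 9, 9, 8]
```

View pics/v7.png

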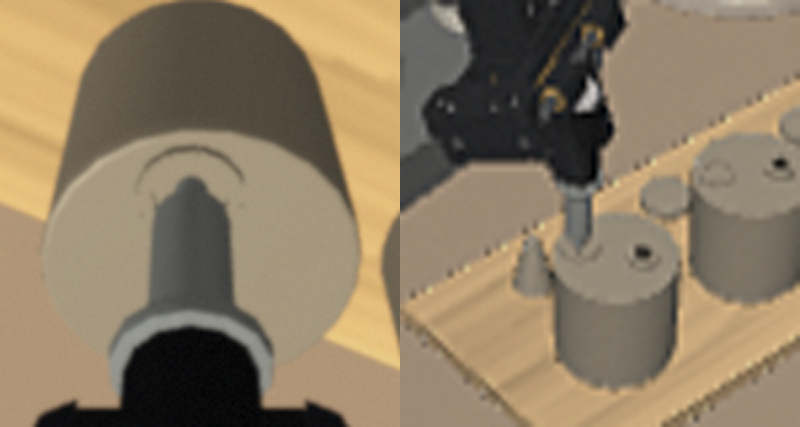

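The tip is inside the ring (crop px ~(190,180), ring arc around it), the gauge looks upright and the pot hasn't moved. I'll average the force over more readings.

```bash
sed 's/range(6)/range(24)/' f.py > f2.py; python3 f2.py
```

```text
17.8 TCP [0.5775 0.0102 0.2462] F [ 0.0672 -0.1483  3.324 ] sd [0.5626 0.466  0.5669] axis [-0.0002  0.0026  1.    ] tip [0.5637 0.0047 0.1003]
```

```bash
python3 -c "
from plant import r
print(r.finish_job())"
```

```text
the job is handed in; nothing more can be done
None
```

The job is handed in: the gauge is still gripped and held upright, its tip inside the test ring of the pot beside the cone, with the plunger an estimated 8–9 mm in (half way is 8 mm, its stop 16 mm); the judging result was not reported back.

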